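# Press a plug-in module home on a sprung test dock and hold it there

## Task

Stand the grey plug-in module in the channel of the test dock, plug towards the sprung contacts, and slide it forward against the springs until its case sits firmly against the steel stop. The springs push it out again, so finish still holding it pressed home, upright and still, while the tester reads it; do not let go. Do not ram it, and leave the other things on the bench where they are.

Things in the scene. Friction and masses are not known exactly. Their poses are not given: they have to be found in the camera images.
- module: Grey plug-in module standing on its long edge on the bare bench (the one lying on the mat is a spare): case 104 mm long, 70 high, 22 thick, about 0.22 kg, with a black plug (52 x 13 mm, 5.5 long) on one end, which looks away from the robot. Own x axis up, own -y axis towards the plug. Origin on one broad face: use the points for position. Grip across the 22 mm, from above.
- module_mid (a point): Centre of the module's case: 52 mm from either end, 35 mm above its lower edge, 11 mm inside each broad face. Axes as the module's.
- module_plug (a point): Centre of the outer face of the module's black plug, 57.4 mm from module_mid along the module's -y axis, at the same height. Axes as the module's.
- dock: Test dock fixed on the bench: grey base plate 248 x 92 mm, open-topped channel between black cheeks, steel stop plate and grey spring housing at its far end. Origin at bench level on the channel's centre line; x along the channel towards the contacts (pressing direction), z up. Extends from x = -118 to +130 mm; the stop plate (56 mm wide, top 86 mm above the bench) has its near face at x = +35.
- dock_load (a point): Point on the channel floor's centre line, 14 mm above the bench, at x = -40 mm of the dock. The channel is 25 mm wide, runs x = -100 to +30, cheeks flare at their tops 19 mm above this floor. A module set down with module_mid 35 mm above this point stands free, its plug 11 mm short of the contacts; from there it slides 23 mm to the stop. Axes as the dock's.
- stop_face (a point): Centre of the stop plate's near face (the hard stop), 35 mm above the channel floor. A window here, 17 mm wide and 57 high, lets the plug through; the shoulders of the case land on the plate. Fully home, module_plug is 5.5 mm beyond this point along the dock's x axis and module_mid 52 mm short of it. Axes as the dock's.
- contact_face (a point): Centre of the front face of the black sprung contact carriage (two rows of brass contacts, 14.5 mm wide, 50 high) standing in the window; at rest it is 6.5 mm in front of the stop plate's near face. It moves with the carriage. Axes as the dock's.
- carriage (a joint): Travel of the sprung contact carriage in m: 0 at rest, growing as it is pressed in; 0.012 when the module's case is on the stop. The spring takes about 3 N at the start and 9 N at 0.012, and drives the module back out when it is let go.
- multimeter: Orange multimeter, 150 x 69 x 46 mm, behind the dock. Bystander.
- screwdriver: Red screwdriver lying between module and dock, 173 x 13 x 11 mm, origin under its middle, its length along its own y axis. Bystander.
- side_cutters: Red side cutters on the green mat, 118 x 47 x 12 mm. Bystander.
- ipa_bottle: White bottle with a blue neck, 56 mm across, 151 mm high, origin under its centre. Bystander.
- tape_roll: Roll of black tape, 58 x 56 x 19 mm, near the right edge. Bystander.
- transformer: Small transformer, 44 x 66 x 40 mm, origin under its centre. Bystander.

How it is judged:
By the outcome, as a careful person would: the job done as asked, in the order asked, and still so for the second after the job is handed in, while the arm keeps its last pose, push and grip.
It also fails if it takes over 45 s, if anything falls off the work surface, if the arm or the gripper's body presses on something with over 40 N, if the wrist force passes 120 N, or if a joint passes its speed limit or range.

## Robot

A 6-joint arm with a two-finger parallel gripper is mounted at the origin on a cart in front of the work surface, level with it; the furniture and walls round the work are solid. World frame = base frame: x ahead of the robot, y to its left, z up, the work surface at z = 0. Lengths are in m, angles in rad, forces in N, time in s.
With the tool pointing down it reaches from about 0.35 to 0.85 m from the base axis. Payload 8.1 kg.
Tool frame: the origin (TCP) lies at the very end of the fingers, on their centre line; the grasp point (between the pads) lies 19 mm behind it; z points along the fingers, y is the line along which they close (so a half turn about z gives the same grasp; the last joint's range is limited). The gripper opens to 93 mm and grips with 3 to 60 N. Pads are 15 mm wide; open, the fingers measure 128 mm over their backs; the gripper's body (75 mm by 188 mm) begins 65 mm behind the grasp point.
Start: joints at [1.033, 0.13, 1.488, -0, 1.523, -0.085], TCP at [0.262, 0.54, 0.219] pointing down, gripper open.
Joint ranges: [-2.96, 2.96], [-0.89, 2.26], [0.02, 2.5], [-1.34, 4.48], [0, 2.73], [-2.66, 2.66]. Speed limits (rad/s): [2.39, 2.39, 2.79, 3.14, 3.14, 3.14].

## Interface

Orientations are given as a rotation vector (axis times angle).
In Python, from plant import monitor, eyes, ticket gives the robot as it stands.
- The arm moves only by the tool arm_command, never from a script. Its argument "deltas" is a list that holds one entry, the list of rows, each a list of 6 numbers: the shift along the world's x, y, z in cm, then the turn, a rotation vector about the world's x, y, z in degrees. In form: [[[tx, ty, tz, rx, ry, rz], ...]]. A call has 1 to 12 rows; each row shifts and turns the commanded pose from where the row before left it; what a row does not reach is not made up. A row lasts 1/12 s, in which the tool goes at most 41.7 mm and 7.16 degrees, less where a joint would pass 70% of its speed; a pose out of reach is approached as far as the arm can. A call is refused whole if a number of a shift passes 4.17 or a number of a turn 7.16, either way. A call with a gripper value outside its range is refused whole. "gripper" is the opening, from -1 (shut) to 1 (fully open), set as the call begins (left out, the last holds). The fingers move at their own pace and stop on an object; "squeeze" is the grip in N (left out, the last holds). Time passes only in rows, so rows that do not move let the fingers close. It gives the time, the measured TCP pose, the force, the opening and the grip force at its end, in the units of the state.
- monitor.read_state(): the state, without advancing time (a new reading comes with each control period).
- eyes.read_camera(name): name is "scene" or "top" or "wrist"; returns the picture (400x640x3 uint8, blue, green, red); there is no depth.
- eyes.camera_model(name): a dict with "fx", "fy", "cx", "cy" (pixels), "rvec" (rotation vector, rad) and "tvec" (3), from world to camera coordinates, as OpenCV has them. Camera axes: x right, y down, z forward; pixel columns grow to the right and rows downward; lengths in m; the calibration is good to about 2 mm. A picture is of the moment at which its call begins: read the wrist's pose just before it. camera_model takes no time and is no camera call; for the wrist camera it gives the pose at the moment of the call.
- ticket.close_job(): hands the job in; it is judged then, once.
The state is a dict: "t": time; "q": joint angles; "dq": joint speeds; "joint_torque": joint torques, N m; "tool_pos": TCP position; "orientation": TCP orientation; "force": force on the tool from outside, world axes, zero at the start; "wrist_torque": the same for the moment, N m; "opening": finger opening in m; "gripper_force": force on a finger pad.
Only numpy, scipy, OpenCV 4.12 (cv2) and the standard library are available. Lean on these libraries where they do the work, as an engineer would, in place of code of your own. Each camera call takes 0.05 s, during which the arm holds its last target. There are 200 camera calls.

## Working session

There is one attempt and no reset: what is moved stays moved. The work goes in short steps, Python scripts to look and compute and a tool call to move; the robot and the scene stay as the last step left them, time stands still between calls to the robot, and variables do not carry over. Pictures are saved under pics/ and viewed, at most 10 in all, crops included, and the job is handed in when it is done.

Besides the shell and the picture viewer there is one more tool, called after "Request:" by a JSON object that holds its "fn" and its "kwargs". arm_command: Moves the arm, as the interface text tells. Its arguments: {"type":"object","properties":{"deltas":{"type":"array"},"gripper":{"type":"number"},"squeeze":{"type":"number"}},"required":["deltas"]}

```bash
mkdir -p pics
cat > h.py <<'E'
import numpy as np, cv2
from plant import monitor, eyes, ticket
def ray(m,u,v):
    R=cv2.Rodrigues(np.array(m["rvec"],float))[0]; t=np.array(m["tvec"],float)
    d=R.T@np.array([(u-m["cx"])/m["fx"],(v-m["cy"])/m["fy"],1]); return -R.T@t,d
def atz(m,u,v,z):
    o,d=ray(m,u,v); return o+d*(z-o[2])/d[2]
def proj(m,P):
    K=np.array([[m["fx"],0,m["cx"]],[0,m["fy"],m["cy"]],[0,0,1]])
    return cv2.projectPoints(np.array(P,float).reshape(-1,3),np.array(m["rvec"],float),np.array(m["tvec"],float),K,None)[0].reshape(-1,2)
E
python3 - <<'E'
from h import *
for n in ("top","scene"):
    cv2.imwrite(f"pics/{n}.png",eyes.read_camera(n)); print(n,eyes.camera_model(n))
print(monitor.read_state())
E
```

```text
top {'fx': 508.86040241430373, 'fy': 508.86040241430373, 'cx': 318.4684519820468, 'cy': 201.69125740146805, 'rvec': array([ 2.13733055, -2.10831033,  0.20621304]), 'tvec': array([0.059794  , 0.56779161, 1.514004  ])}
scene {'fx': 439.4524679048054, 'fy': 439.4524679048054, 'cx': 321.760625381069, 'cy': 196.72410061697624, 'rvec': array([ 2.37703242, -0.55662908,  0.1878881 ]), 'tvec': array([-0.46643188,  0.29002285,  0.85892485])}
{'t': 0.1, 'q': array([ 1.03261674e+00,  1.31095633e-01,  1.48918245e+00,  3.31043435e-05,
        1.52301706e+00, -8.54219389e-02]), 'dq': array([ 0.00032379, -0.00154183, -0.00100908,  0.00024463,  0.00065906,
       -0.00012002]), 'joint_torque': array([ 1.43626978e-03, -5.61345077e+01, -4.93094766e+01,  7.69972382e-02,
        2.93808512e-02, -6.16177999e-05]), 'tool_pos': array([0.2621779 , 0.53910241, 0.21767976]), 'orientation': array([-7.05009112e-01, -3.06089548e+00,  2.52893503e-03]), 'force': array([ 0.82558311, -0.56086789,  0.65841011]), 'wrist_torque': array([ 0.01555506, -0.02649694, -0.08278226]), 'gripper_force': 0.0, 'opening': 0.0933865496275944}
```

View pics/top.png

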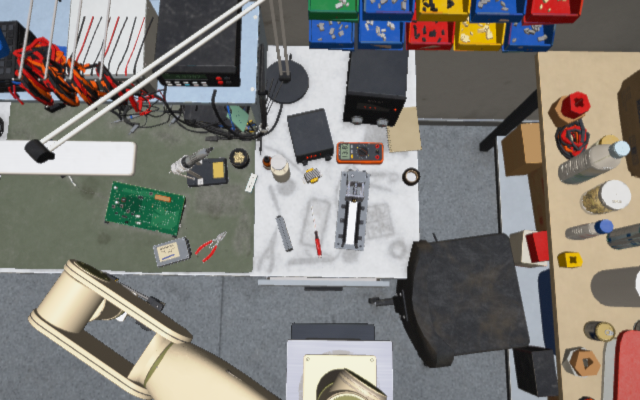

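View pics/scene.png

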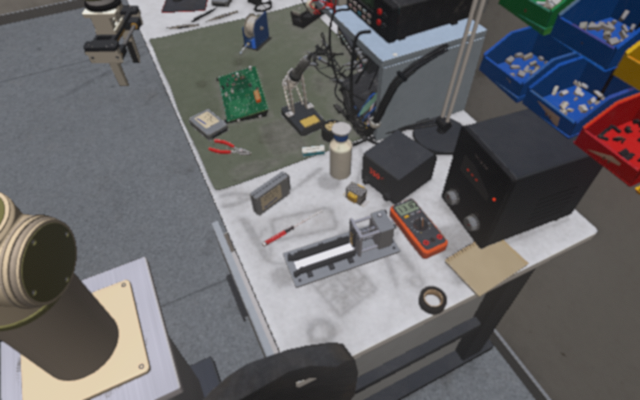

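The top view shows the module at (284,233), screwdriver (316,235) and dock (352,210); the scene view shows the module at (271,193) and dock at (345,250). I'll enlarge both.

Run:
```python
from h import *
a=cv2.imread("pics/top.png")[160:260,260:390]; b=cv2.imread("pics/scene.png")[165:290,240:410]
cv2.imwrite("pics/topc.png",cv2.resize(a,None,fx=6,fy=6,interpolation=cv2.INTER_CUBIC))
cv2.imwrite("pics/scc.png",cv2.resize(b,None,fx=4.7,fy=4.7,interpolation=cv2.INTER_CUBIC))
```

```text
(no output)
```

View pics/topc.png

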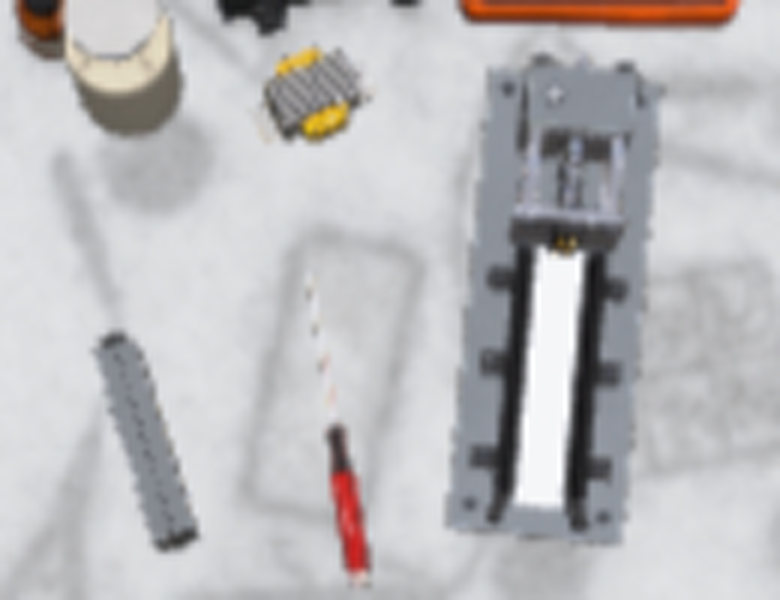

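View pics/scc.png

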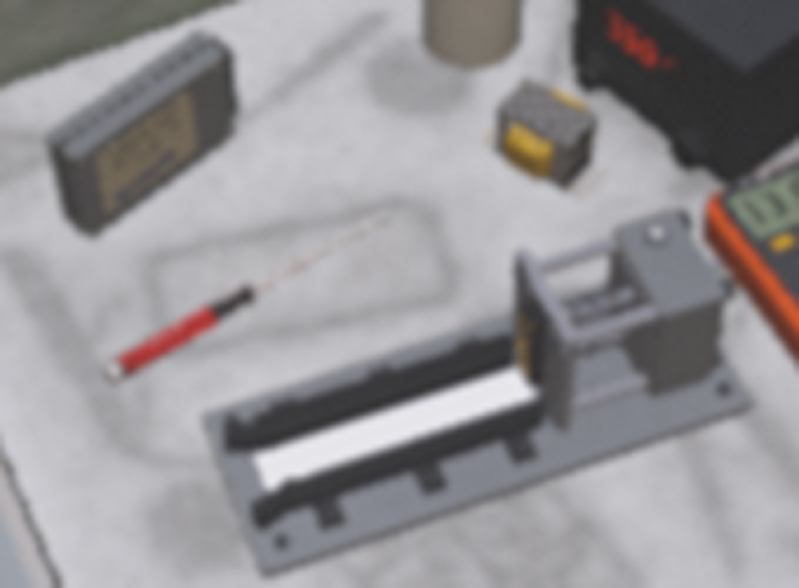

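The top crop shows the module's top face from about (114,340) to (175,540), and the dock's white floor from (556,250) to (540,506). In the scene crop, the dock corners are around (205,415), (265,572) and (750,400).

Run:
```python
from h import *
m=eyes.camera_model("top")
def P(l,z):
    for u,v in l: print((u,v),atz(m,u/6+260-.4,v/6+160-.4,z).round(4))
print("mod");P([(98,345),(130,335),(155,543),(196,530)],.07)
print("floor");P([(532,250),(582,250),(515,503),(567,508)],.014)
print("base");P([(488,65),(660,80),(620,543),(448,525)],.006)
print("screw");P([(308,278),(358,580)],.005)
s=eyes.camera_model("scene")
print("scene base")
for u,v in [(205,415),(265,575),(750,402)]: print(atz(s,u/4.7+240-.4,v/4.7+165-.4,.008).round(4))
print("scene mod top")
for u,v in [(50,140),(70,155),(200,33),(232,55)]: print(atz(s,u/4.7+240-.4,v/4.7+165-.4,.07).round(4))
w=eyes.camera_model("wrist");print(w,ray(w,w["cx"],w["cy"]))
```

```text
mod
(98, 345) [0.5145 0.1959 0.07  ]
(130, 335) [0.5198 0.1798 0.07  ]
(155, 543) [0.4149 0.1645 0.07  ]
(196, 530) [0.4216 0.1442 0.07  ]
floor
(532, 250) [ 0.5774 -0.0268  0.014 ]
(582, 250) [ 0.5777 -0.0531  0.014 ]
(515, 503) [ 0.4435 -0.0182  0.014 ]
(567, 508) [ 0.4413 -0.0452  0.014 ]
base
(488, 65) [ 0.6796 -0.0034  0.006 ]
(660, 80) [ 0.6726 -0.0956  0.006 ]
(620, 543) [ 0.4243 -0.0734  0.006 ]
(448, 525) [0.4324 0.0162 0.006 ]
screw
(308, 278) [0.5623 0.0912 0.005 ]
(358, 580) [0.4033 0.0627 0.005 ]
scene base
[0.4319 0.0173 0.008 ]
[ 0.4229 -0.0735  0.008 ]
[ 0.6672 -0.0922  0.008 ]
scene mod top
[0.4146 0.1597 0.07  ]
[0.42   0.1461 0.07  ]
[0.5087 0.1938 0.07  ]
[0.5173 0.1721 0.07  ]
{'fx': 357.62771100839444, 'fy': 357.62771100839444, 'cx': 320.2996683708329, 'cy': 196.11060812859589, 'rvec': array([-2.46462793, -1.54086222, -0.20556197]), 'tvec': array([-0.59953246, -0.03020661,  0.39125556])} (array([0.19608523, 0.57205142, 0.38436998]), array([ 0.23715285, -0.11726815, -0.96436855]))
```

Request:
{"fn": "arm_command", "kwargs": {"deltas": [[[1.57, -3.12, 0, 0, 0, 3.7], [1.57, -3.12, 0, 0, 0, 3.7], [1.57, -3.12, 0, 0, 0, 3.7], [1.57, -3.12, 0, 0, 0, 3.7], [1.57, -3.12, 0, 0, 0, 3.7], [1.57, -3.12, 0, 0, 0, 3.7], [1.57, -3.12, 0, 0, 0, 3.7], [1.57, -3.12, 0, 0, 0, 3.7], [1.57, -3.12, 0, 0, 0, 3.7], [1.57, -3.12, 0, 0, 0, 3.7], [1.57, -3.12, 0, 0, 0, 3.7], [1.57, -3.12, 0, 0, 0, 3.7]]], "gripper": 0.2}}

```text
t: 1.1
tool_pos: [0.4511, 0.1635, 0.2184]
orientation: [0.509, -3.1, 0.0]
force: [1.2, 0.4, 0.1]
opening: 0.0558
gripper_force: 0.0
```

Request:
{"fn": "arm_command", "kwargs": {"deltas": [[[0, 0, 0, 0, 0, 0], [0, 0, 0, 0, 0, 0], [0, 0, 0, 0, 0, 0], [0, 0, 0, 0, 0, 0]]]}}

```text
t: 1.43
tool_pos: [0.4503, 0.166, 0.2184]
orientation: [0.504, -3.1, -0.0]
force: [-0.5, 0.8, 0.4]
opening: 0.0557
gripper_force: 0.0
```

Run:
```python
from h import *
import pickle
s=monitor.read_state();m=eyes.camera_model("wrist");im=eyes.read_camera("wrist")
pickle.dump(m,open("w1.pkl","wb"));print(s["tool_pos"],s["orientation"],s["q"],s["t"])
cv2.imwrite("pics/w1.png",cv2.resize(im,None,fx=1.25,fy=1.25,interpolation=cv2.INTER_CUBIC));cv2.imwrite("pics/w1raw.png",im)
```

```text
[0.4503137 0.1660242 0.2183944] [ 5.04050399e-01 -3.10030191e+00 -4.96781379e-04] [ 2.46052468e-01 -1.99195448e-01  1.81066268e+00  3.64936605e-04
  1.53067993e+00 -1.64710037e+00] 1.4333
```

View pics/w1.png

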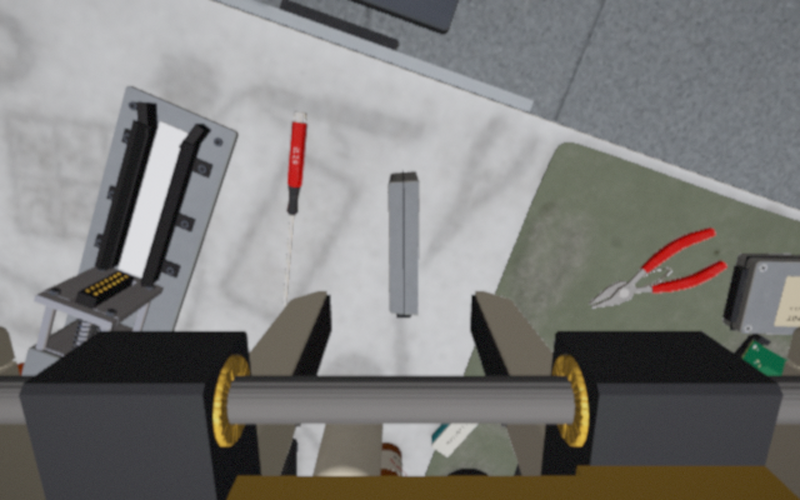

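The wrist view, with the robot side at the top, shows the module's top face from about (404,181) to (403,314) and its plug at (403,317). The dock channel's white floor has near corners (160,122) and (188,131), and runs down to about (135,275).

Run:
```python
from h import *
import pickle
m=pickle.load(open("w1.pkl","rb"))
def P(l,z):
    for u,v in l: print((u,v),atz(m,(u+.5)/1.25-.5,(v+.5)/1.25-.5,z).round(4))
print("mod top");P([(390,182),(418,181),(389,312),(417,314)],.07)
print("floor");P([(160,122),(188,131),(119,268),(146,281)],.014)
im=cv2.imread("pics/w1raw.png")
a=cv2.resize(im[125:265,290:360],None,fx=4.2,fy=4.2,interpolation=cv2.INTER_CUBIC)
b=cv2.resize(im[60:280,20:200],None,fx=2.7,fy=2.7,interpolation=cv2.INTER_CUBIC)
c=np.zeros((600,800,3),np.uint8);c[:a.shape[0],:a.shape[1]]=a;c[:b.shape[0],300:300+b.shape[1]]=b
cv2.imwrite("pics/w1c.png",c)
```

```text
mod top
(390, 182) [0.421  0.1492 0.07  ]
(418, 181) [0.4141 0.1677 0.07  ]
(389, 312) [0.5152 0.1792 0.07  ]
(417, 314) [0.51 0.2  0.07]
floor
(160, 122) [ 0.4408 -0.0392  0.014 ]
(188, 131) [ 0.4406 -0.0165  0.014 ]
(119, 268) [ 0.5741 -0.0508  0.014 ]
(146, 281) [ 0.5786 -0.0264  0.014 ]
```

View pics/w1c.png

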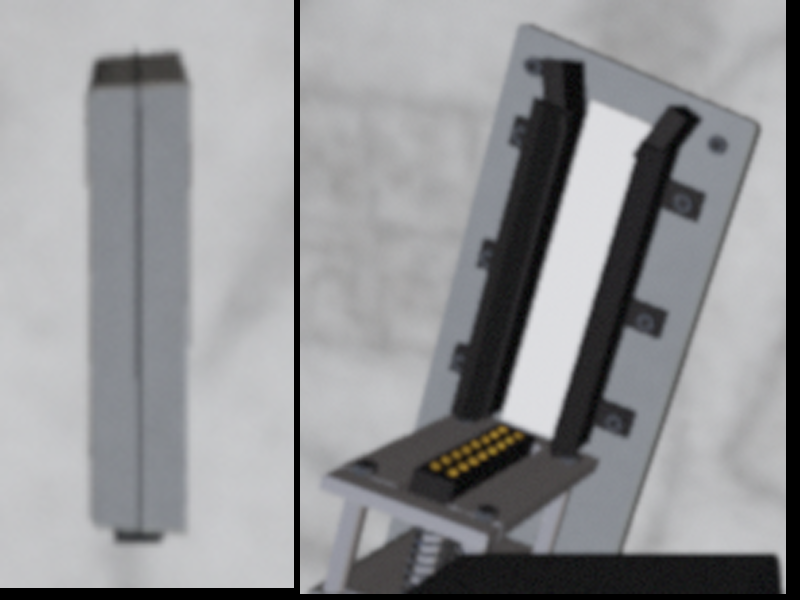

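Run:
```python
from h import *
import pickle
m=pickle.load(open("w1.pkl","rb"))
A=lambda u,v,z:atz(m,(u+.5)/4.2-.5+290,(v+.5)/4.2-.5+125,z)[:2]
B=lambda u,v,z:atz(m,(u-300+.5)/2.7-.5+20,(v+.5)/2.7-.5+60,z)[:2]
c=[A(92,85,.07),A(187,83,.07),A(187,528,.07),A(92,527,.07)]
n=(c[0]+c[1])/2;f=(c[2]+c[3])/2;d=f-n
print("mod mid",(n+f)/2,"len",np.hypot(*d),"w",np.hypot(*(c[0]-c[1])),np.hypot(*(c[2]-c[3])),"yaw",np.degrees(np.arctan2(d[1],d[0])))
for z in (.004,.006,.008,.010):
    L,R,L2,R2=B(524,25,z),B(761,124,z),B(416,410,z),B(624,545,z)
    print(z,L,R,np.hypot(*(L-R)),[np.degrees(np.arctan2(*(p-q)[::-1])) for p,q in((L2,L),(R2,R))],np.degrees(np.arctan2(*(L-R)[::-1]))+90)
e=[B(585,108,.014),B(502,412,.014)];d=e[1]-e[0];print("floor R edge",e,np.degrees(np.arctan2(d[1],d[0])))
e=[B(592,100,.014),B(650,124,.014)];print("floor near edge",e)
```

```text
mod mid [0.46479752 0.17405064] len 0.10039581810704604 w 0.019883819913880278 0.021560807752382984 yaw 18.535789735692166
0.004 [ 0.42287761 -0.07320438] [0.42999349 0.01864087] 0.0921204948910661 [np.float64(-6.162299395111931), np.float64(-4.913799805777589)] -4.4302472502056816
0.006 [ 0.42265548 -0.07206813] [0.42973402 0.01929513] 0.09163705418491862 [np.float64(-6.162299395111925), np.float64(-4.913799805777591)] -4.4302472502056816
0.008 [ 0.42243335 -0.07093187] [0.42947455 0.01994939] 0.09115361347877111 [np.float64(-6.162299395111928), np.float64(-4.91379980577759)] -4.4302472502056816
0.01 [ 0.42221122 -0.06979562] [0.42921507 0.02060365] 0.09067017277262367 [np.float64(-6.16229939511192), np.float64(-4.913799805777583)] -4.430247250205724
floor R edge [array([ 0.44369269, -0.04130764]), array([ 0.57197764, -0.0518238 ])] -4.686342055101281
floor near edge [array([ 0.44003103, -0.03936301]), array([ 0.44176352, -0.0173102 ])]
```

Request:
{"fn": "arm_command", "kwargs": {"deltas": [[[0.5, 0.25, 0, 0, 0, 0], [0.5, 0.25, -2, 0, 0, 0], [0.5, 0.25, -2.5, 0, 0, 0], [0, 0, -2.5, 0, 0, 0], [0, 0, -2.5, 0, 0, 0], [0, 0, -2.5, 0, 0, 0], [0, 0, -2, 0, 0, 0], [0, 0, -1.5, 0, 0, 0], [0, 0, -1.5, 0, 0, 0], [0, 0, -1.5, 0, 0, 0], [0, 0, -0.5, 0, 0, 0], [0, 0, 0, 0, 0, 0]]]}}

```text
t: 2.48
tool_pos: [0.4644, 0.1731, 0.027]
orientation: [0.505, -3.098, 0.0]
force: [0.5, -0.5, 0.8]
opening: 0.0555
gripper_force: 0.0
```

Request:
{"fn": "arm_command", "kwargs": {"deltas": [[[0, 0, 0, 0, 0, 0], [0, 0, 0, 0, 0, 0], [0, 0, 0, 0, 0, 0], [0, 0, 0, 0, 0, 0], [0, 0, 0, 0, 0, 0], [0, 0, 0, 0, 0, 0], [0, 0, 0, 0, 0, 0], [0, 0, 0, 0, 0, 0]]], "gripper": -1, "squeeze": 45}}

```text
t: 3.15
tool_pos: [0.4662, 0.1727, 0.0291]
orientation: [-0.504, 3.1, 0.0]
force: [-1.5, -0.3, 3.4]
opening: 0.0216
gripper_force: 45.0
```

Request:
{"fn": "arm_command", "kwargs": {"deltas": [[[0, 0, 1, 0, 0, 0], [0, 0, 2, 0, 0, 0], [0, 0, 3, 0, 0, 0], [0, 0, 3, 0, 0, 0], [0.4, -2.5, 1, 0, 0, -3], [0.4, -2.5, 0, 0, 0, -3], [0.4, -2.5, 0, 0, 0, -3], [0.4, -2.5, 0, 0, 0, -3], [0.4, -2.6, 0, 0, 0, -3], [0.4, -2.6, 0, 0, 0, -3], [0.4, -2.6, 0, 0, 0, -3], [0.4, -2.6, 0, 0, 0, -2.3]]]}}

```text
t: 4.15
tool_pos: [0.4974, -0.0326, 0.1288]
orientation: [-0.137, -3.138, 0.0]
force: [0.9, -0.1, -1.5]
opening: 0.0219
gripper_force: 45.0
```

Request:
{"fn": "arm_command", "kwargs": {"deltas": [[[0, 0, 0, 0, 0, 0], [0, 0, 0, 0, 0, 0], [0, 0, 0, 0, 0, 0], [0, 0, 0, 0, 0, 0]]]}}

```text
t: 4.48
tool_pos: [0.4975, -0.0305, 0.1286]
orientation: [-0.131, -3.138, -0.001]
force: [-1.2, 0.8, -2.5]
opening: 0.0219
gripper_force: 45.0
```

Run:
```python
from h import *
import pickle
s=monitor.read_state();m=eyes.camera_model("wrist");im=eyes.read_camera("wrist")
pickle.dump((m,s),open("w2.pkl","wb"));o=s["orientation"];print(s["tool_pos"],o,s["force"],s["opening"],s["t"], 2*np.degrees(np.arctan2(o[1],o[0])))
cv2.imwrite("pics/w2.png",cv2.resize(im[0:300,120:520],None,fx=2,fy=2,interpolation=cv2.INTER_CUBIC));cv2.imwrite("pics/w2raw.png",im)
```

```text
[ 0.49753886 -0.03050677  0.12857137] [-1.30855592e-01 -3.13833842e+00 -5.51488758e-04] [-1.16169526  0.84767908 -2.47315906] 0.021897458343358607 4.4833 -184.77522292767435
```

View pics/w2.png

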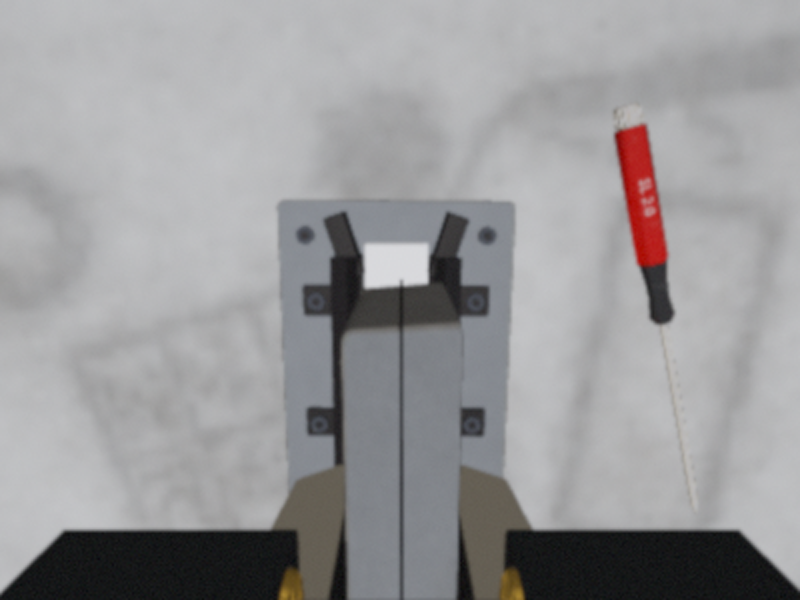

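The module is held over the channel with its seam at x≈401. The plate's near edge runs (279,201)–(515,204) and the floor's near edge (364,243)–(429,243). The module's near top edge looks slightly tilted, so I'll enlarge it.

Run:
```python
from h import *
im=cv2.imread("pics/w2raw.png")
cv2.imwrite("pics/w2c.png",cv2.resize(im[95:195,255:385],None,fx=6,fy=6,interpolation=cv2.INTER_CUBIC))
```

```text
(no output)
```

View pics/w2c.png

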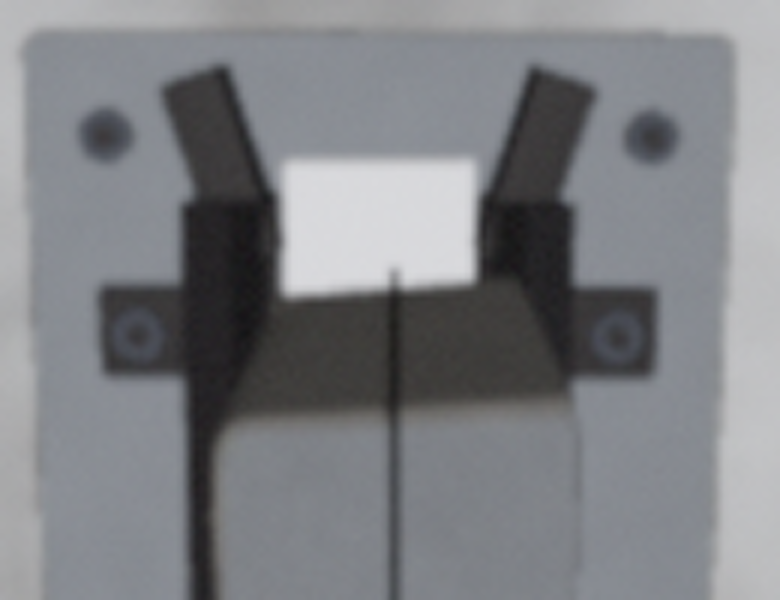

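Run:
```python
from h import *
import pickle
m,s=pickle.load(open("w2.pkl","rb"));T=s["tool_pos"]
a=np.radians(-4.78);ex=np.array([np.cos(a),np.sin(a)]);ey=np.array([-ex[1],ex[0]])
def C(n,u,v,z):
    p=atz(m,(u+.5)/6-.5+255,(v+.5)/6-.5+95,z)[:2];d=p-T[:2];print(n,p.round(4),"rel tool x,y mm",(1e3*d@ex).round(1),(1e3*d@ey).round(1))
zb=T[2]-.0291
C("mod top near",394,412,zb+.07);C("topL",213,430,zb+.07);C("topR",578,410,zb+.07)
C("seam@600",394,600,zb+.07)
C("mod bot near",397,289,zb);C("botL",280,298,zb);C("botR",520,278,zb)
C("floor near",379.5,158,.014);C("floorL",282,158,.014);C("floorR",477,158,.014)
for z in(.006,.008):C("plate near",380,38,z);C("pL",25,38,z);C("pR",736,40,z);C("pL600",45,600,z);C("pR600",708,600,z)
C("cheekL",185,203,.033);C("cheekR",573,203,.033);C("cL600",192,600,.033)
```

```text
mod top near [ 0.4465 -0.0257] rel tool x,y mm -51.3 0.6
topL [ 0.4466 -0.0365] rel tool x,y mm -50.2 -10.2
topR [ 0.4473 -0.0148] rel tool x,y mm -51.4 11.5
seam@600 [ 0.458  -0.0266] rel tool x,y mm -39.7 0.6
mod bot near [ 0.4476 -0.0255] rel tool x,y mm -50.2 0.9
botL [ 0.4475 -0.0361] rel tool x,y mm -49.4 -9.8
botR [ 0.4476 -0.0143] rel tool x,y mm -51.2 12.0
floor near [ 0.4409 -0.027 ] rel tool x,y mm -56.7 -1.2
floorL [ 0.4399 -0.0395] rel tool x,y mm -56.7 -13.8
floorR [ 0.442  -0.0145] rel tool x,y mm -56.7 11.3
plate near [ 0.4261 -0.0257] rel tool x,y mm -71.5 -1.2
pL [ 0.4223 -0.0718] rel tool x,y mm -71.6 -47.4
pR [0.4303 0.0205] rel tool x,y mm -71.3 45.2
pL600 [ 0.4978 -0.0788] rel tool x,y mm 4.2 -48.1
pR600 [0.5055 0.0134] rel tool x,y mm 4.3 44.4
plate near [ 0.4261 -0.0257] rel tool x,y mm -71.6 -1.2
pL [ 0.4223 -0.0715] rel tool x,y mm -71.6 -47.1
pR [0.4302 0.0202] rel tool x,y mm -71.3 44.9
pL600 [ 0.4972 -0.0784] rel tool x,y mm 3.7 -47.8
pR600 [0.505  0.0131] rel tool x,y mm 3.8 44.1
cheekL [ 0.4431 -0.0506] rel tool x,y mm -52.5 -24.6
cheekR [ 0.4471 -0.004 ] rel tool x,y mm -52.5 22.2
cL600 [ 0.4925 -0.0552] rel tool x,y mm -3.0 -25.0
```

Request:
{"fn": "arm_command", "kwargs": {"deltas": [[[-0.02, -0.23, 0, 0, 0, -0.4], [0, 0, -1, 0, 0, 0], [0, 0, -1, 0, 0, 0], [0, 0, -1, 0, 0, 0], [0, 0, -1, 0, 0, 0], [0, 0, -1, 0, 0, 0], [0, 0, -0.5, 0, 0, 0], [0, 0, 0, 0, 0, 0], [0, 0, 0, 0, 0, 0], [0, 0, 0, 0, 0, 0]]]}}

```text
t: 5.37
tool_pos: [0.4981, -0.0337, 0.0741]
orientation: [0.144, 3.138, -0.0]
force: [0.0, -0.4, -0.9]
opening: 0.0217
gripper_force: 45.0
```

Run:
```python
from h import *
import pickle
s=monitor.read_state();m=eyes.camera_model("wrist");im=eyes.read_camera("wrist")
pickle.dump((m,s),open("w3.pkl","wb"));o=s["orientation"];print(s["tool_pos"],o,s["force"],s["opening"],s["t"], 2*np.degrees(np.arctan2(o[1],o[0])))
cv2.imwrite("pics/w3.png",cv2.resize(im[60:240,230:410],None,fx=3.3,fy=3.3,interpolation=cv2.INTER_CUBIC));cv2.imwrite("pics/w3raw.png",im)
```

```text
[ 0.4980797  -0.03373505  0.07406547] [ 1.43802723e-01  3.13760692e+00 -1.43416120e-04] [ 0.04550937 -0.36849183 -0.93526604] 0.021732146902239728 5.3667 174.75171521865647
```

View pics/w3.png

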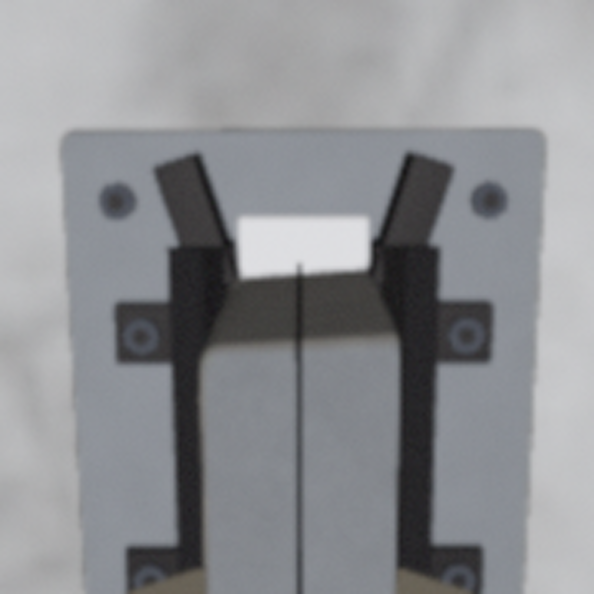

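The module is centred over the channel to within a few pixels. Its seam is at x≈299, against channel, cheek and plate midlines at 303.5–304.5.

Run:
```python
from h import *
import pickle
m,s=pickle.load(open("w3.pkl","rb"));T=s["tool_pos"]
a=np.radians(-5.25);ex=np.array([np.cos(a),np.sin(a)]);ey=np.array([-ex[1],ex[0]])
def C(n,u,v,z):
    p=atz(m,(u+.5)/3.3-.5+230,(v+.5)/3.3-.5+60,z)[:2];d=p-T[:2];print(n,"rel tool x,y mm",(1e3*d@ex).round(1),(1e3*d@ey).round(1))
zb=T[2]-.0291
C("topmid",299,342,zb+.07);C("topL",201,348,zb+.07);C("topR",401,336,zb+.07);C("seam590",299,590,zb+.07);C("L560",204,560,zb+.07);C("R560",397,560,zb+.07)
C("botL",237,280,zb);C("botR",372,272,zb)
C("floorL",237,215,.014);C("floorR",370,216,.014)
for n,u,v in(("pL",62,145),("pR",546,145),("pL590",85,590),("pR590",525,590),("pn",304,129)):C(n,u,v,.007)
for n,u,v in(("cL",169,247),("cR",440,247),("cL550",178,545),("cR550",433,545)):C(n,u,v,.033)
```

```text
topmid rel tool x,y mm -51.3 0.5
topL rel tool x,y mm -50.7 -10.0
topR rel tool x,y mm -52.0 11.5
seam590 rel tool x,y mm -22.7 0.5
L560 rel tool x,y mm -26.3 -10.2
R560 rel tool x,y mm -26.3 11.6
botL rel tool x,y mm -49.2 -9.7
botR rel tool x,y mm -50.5 12.6
floorL rel tool x,y mm -57.5 -11.2
floorR rel tool x,y mm -57.3 14.0
pL rel tool x,y mm -70.2 -44.9
pR rel tool x,y mm -70.2 47.9
pL590 rel tool x,y mm 21.2 -44.9
pR590 rel tool x,y mm 21.3 48.5
pn rel tool x,y mm -73.2 1.5
cL rel tool x,y mm -53.4 -22.1
cR rel tool x,y mm -53.4 25.1
cL550 rel tool x,y mm 1.7 -22.1
cR550 rel tool x,y mm 1.7 25.5
```

Request:
{"fn": "arm_command", "kwargs": {"deltas": [[[0.01, 0.08, -0.3, 0, 0, 0], [0, 0, -0.4, 0, 0, 0], [0, 0, -0.4, 0, 0, 0], [0, 0, -0.4, 0, 0, 0], [0, 0, -0.4, 0, 0, 0], [0, 0, -0.3, 0, 0, 0], [0, 0, -0.2, 0, 0, 0], [0, 0, -0.2, 0, 0, 0], [0, 0, -0.1, 0, 0, 0], [0, 0, 0, 0, 0, 0], [0, 0, 0, 0, 0, 0]]]}}

```text
t: 6.33
tool_pos: [0.4979, -0.0329, 0.0467]
orientation: [0.144, 3.138, -0.0]
force: [0.4, 0.9, -2.9]
opening: 0.0216
gripper_force: 45.0
```

Request:
{"fn": "arm_command", "kwargs": {"deltas": [[[0, 0, -0.1, 0, 0, 0], [0, 0, -0.1, 0, 0, 0], [0, 0, -0.05, 0, 0, 0], [0, 0, 0, 0, 0, 0], [0, 0, 0, 0, 0, 0]]]}}

```text
t: 6.75
tool_pos: [0.4978, -0.0328, 0.0442]
orientation: [0.144, 3.138, -0.0]
force: [0.2, 0.0, -2.3]
opening: 0.0216
gripper_force: 45.0
```

Request:
{"fn": "arm_command", "kwargs": {"deltas": [[[0, 0, -0.05, 0, 0, 0], [0, 0, 0, 0, 0, 0], [0, 0, 0, 0, 0, 0]]]}}

```text
t: 7.0
tool_pos: [0.4978, -0.0329, 0.0436]
orientation: [-0.144, -3.138, 0.0]
force: [0.5, 1.0, -3.2]
opening: 0.0219
gripper_force: 45.0
```

Request:
{"fn": "arm_command", "kwargs": {"deltas": [[[0, 0, -0.05, 0, 0, 0], [0, 0, 0, 0, 0, 0], [0, 0, 0, 0, 0, 0]]]}}

```text
t: 7.25
tool_pos: [0.4978, -0.0329, 0.0432]
orientation: [0.144, 3.138, -0.0]
force: [0.1, -0.1, -2.3]
opening: 0.0216
gripper_force: 45.0
```

Request:
{"fn": "arm_command", "kwargs": {"deltas": [[[0, 0, -0.04, 0, 0, 0], [0, 0, 0, 0, 0, 0], [0, 0, 0, 0, 0, 0]]]}}

```text
t: 7.5
tool_pos: [0.4978, -0.0329, 0.0431]
orientation: [0.144, 3.138, -0.0]
force: [-3.7, 0.8, 5.4]
opening: 0.0216
gripper_force: 45.0
```

Request:
{"fn": "arm_command", "kwargs": {"deltas": [[[0, 0, -0.04, 0, 0, 0], [0, 0, 0, 0, 0, 0], [0, 0, 0, 0, 0, 0]]]}}

```text
t: 7.75
tool_pos: [0.4979, -0.0329, 0.0431]
orientation: [0.144, 3.138, -0.0]
force: [-6.5, 1.5, 9.8]
opening: 0.0214
gripper_force: 45.0
```

Request:
{"fn": "arm_command", "kwargs": {"deltas": [[[0, 0, 0.06, 0, 0, 0], [0, 0, 0, 0, 0, 0], [0.1, -0.01, 0, 0, 0, 0], [0.2, -0.02, 0, 0, 0, 0], [0.2, -0.02, 0, 0, 0, 0], [0.2, -0.02, 0, 0, 0, 0], [0.2, -0.02, 0, 0, 0, 0], [0.1, -0.01, 0, 0, 0, 0], [0, 0, 0, 0, 0, 0], [0, 0, 0, 0, 0, 0]]]}}

```text
t: 8.58
tool_pos: [0.5077, -0.0339, 0.0432]
orientation: [-0.144, -3.138, 0.0]
force: [-4.9, 0.0, 4.6]
opening: 0.0223
gripper_force: 45.0
```

Request:
{"fn": "arm_command", "kwargs": {"deltas": [[[0.1, -0.01, 0, 0, 0, 0], [0.1, -0.01, 0, 0, 0, 0], [0.1, -0.01, 0, 0, 0, 0], [0.1, -0.01, 0, 0, 0, 0], [0.1, -0.01, 0, 0, 0, 0], [0.1, -0.01, 0, 0, 0, 0], [0, 0, 0, 0, 0, 0], [0, 0, 0, 0, 0, 0]]]}}

```text
t: 9.25
tool_pos: [0.5137, -0.0345, 0.0432]
orientation: [-0.144, -3.138, 0.0]
force: [-4.8, 1.1, 5.7]
opening: 0.0217
gripper_force: 45.0
```

Request:
{"fn": "arm_command", "kwargs": {"deltas": [[[0.1, -0.01, 0.02, 0, 0, 0], [0.1, -0.01, 0, 0, 0, 0], [0.1, -0.01, 0, 0, 0, 0], [0.1, -0.01, 0, 0, 0, 0], [0, 0, 0, 0, 0, 0], [0, 0, 0, 0, 0, 0]]]}}

```text
t: 9.75
tool_pos: [0.5166, -0.0347, 0.0432]
orientation: [-0.143, -3.136, -0.0]
force: [-10.8, 0.2, 10.2]
opening: 0.0221
gripper_force: 45.0
```

Request:
{"fn": "arm_command", "kwargs": {"deltas": [[[0.1, -0.01, 0, 0, 0, 0], [0.1, -0.01, 0, 0, 0, 0], [0.1, -0.01, 0, 0, 0, 0], [0, 0, 0, 0, 0, 0], [0, 0, 0, 0, 0, 0]]]}}

```text
t: 10.17
tool_pos: [0.5193, -0.035, 0.0433]
orientation: [-0.143, -3.135, -0.0]
force: [-12.7, 0.9, 11.8]
opening: 0.0219
gripper_force: 45.0
```

Request:
{"fn": "arm_command", "kwargs": {"deltas": [[[0.1, -0.01, 0.02, 0, 0, 0], [0.1, -0.01, 0, 0, 0, 0], [0.1, -0.01, 0, 0, 0, 0], [0.1, -0.01, 0, 0, 0, 0], [0, 0, 0, 0, 0, 0], [0, 0, 0, 0, 0, 0]]]}}

```text
t: 10.67
tool_pos: [0.523, -0.0353, 0.0433]
orientation: [-0.143, -3.134, -0.0]
force: [-14.1, 1.2, 12.3]
opening: 0.0216
gripper_force: 45.0
```

Request:
{"fn": "arm_command", "kwargs": {"deltas": [[[0.1, -0.01, 0, 0, 0, 0], [0.1, -0.01, 0, 0, 0, 0], [0, 0, 0, 0, 0, 0], [0, 0, 0, 0, 0, 0]]]}}

```text
t: 11.0
tool_pos: [0.5248, -0.0355, 0.0433]
orientation: [-0.143, -3.134, -0.0]
force: [-14.7, 1.6, 13.4]
opening: 0.0219
gripper_force: 45.0
```

Request:
{"fn": "arm_command", "kwargs": {"deltas": [[[0.1, -0.01, 0, 0, 0, 0], [0, 0, 0, 0, 0, 0], [0, 0, 0, 0, 0, 0]]]}}

```text
t: 11.25
tool_pos: [0.5255, -0.0355, 0.0433]
orientation: [-0.143, -3.133, -0.001]
force: [-15.9, 1.1, 15.5]
opening: 0.0217
gripper_force: 45.0
```

Request:
{"fn": "arm_command", "kwargs": {"deltas": [[[0.07, -0.01, 0, 0, 0, 0], [0, 0, 0, 0, 0, 0], [0, 0, 0, 0, 0, 0]]]}}

```text
t: 11.5
tool_pos: [0.5256, -0.0355, 0.0433]
orientation: [-0.143, -3.132, -0.001]
force: [-20.4, 2.4, 17.8]
opening: 0.0218
gripper_force: 45.0
```

Request:
{"fn": "arm_command", "kwargs": {"deltas": [[[0.05, 0, 0, 0, 0, 0], [0, 0, 0, 0, 0, 0], [0, 0, 0, 0, 0, 0], [0, 0, 0, 0, 0, 0], [0, 0, 0, 0, 0, 0], [0, 0, 0, 0, 0, 0]]]}}

```text
t: 12.0
tool_pos: [0.5256, -0.0355, 0.0432]
orientation: [-0.143, -3.131, -0.001]
force: [-23.8, 2.6, 20.9]
opening: 0.0218
gripper_force: 45.0
```

Run:
```python
from h import *
w=eyes.read_camera("wrist");t=eyes.read_camera("scene")
a=cv2.resize(w[40:280,200:440],None,fx=1.66,fy=1.66,interpolation=cv2.INTER_CUBIC)
b=cv2.resize(t[180:290,290:410],None,fx=3.3,fy=3.3,interpolation=cv2.INTER_CUBIC)
c=np.zeros((400,800,3),np.uint8);c[:a.shape[0],:a.shape[1]]=a;c[:b.shape[0],402:402+b.shape[1]]=b[:, :398]
cv2.imwrite("pics/f.png",c);s=monitor.read_state();print(s["tool_pos"],s["force"],s["wrist_torque"],s["dq"])
```

```text
[ 0.52564152 -0.03553594  0.04325397] [-22.65884928   1.76460571  20.1813052 ] [0.33606276 3.02350196 0.03701754] [-0.00129812  0.00083888 -0.00078228  0.00158569  0.00026343 -0.00063554]
```

View pics/f.png

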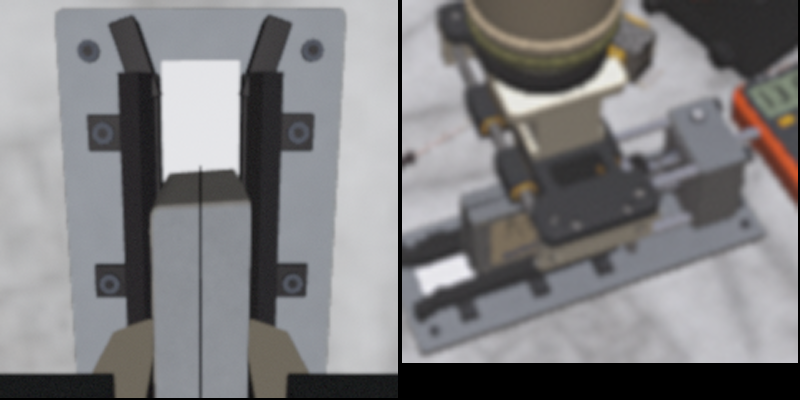

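The module stands upright and centred in the channel (seam at (200,300)). Its travel and the force step both match the stop, so I'm handing it in while still pressing.

```bash
python3 -c "
from plant import ticket
print(ticket.close_job())"
```

```text
the job is handed in; nothing more can be done
None
```

The module is in the dock with its plug on the contacts and its case against the stop; I handed the job in at about 12 s with the arm still holding it upright and pressed home at about 23 N, and the verdict was not shown.

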